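Tamp the stamp blanks level in their spring bin

ROBOT

A 7-joint arm with a two-finger parallel gripper is mounted at the origin on a cart in front of the work surface, level with it; the furniture and walls round the work are solid. World frame = base frame: x ahead of the robot, y to its left, z up, the work surface at z = 0. Lengths are in mm, angles in rad, forces in N, time in s.
With the tool pointing down it reaches from about 425 to 875 mm from the base axis. Payload 4.7 kg.
Tool frame: the origin (TCP) lies where the fingers leave the gripper's body, on its centre line; the fingertips stand 70 mm ahead of it and the grasp point (between the pads) lies 51 mm ahead of it; z points along the fingers, x is the direction in which the jaws open and shut, and the axes are right-handed (so a half turn about z gives the same grasp; the last joint's range is limited). The gripper opens to 87 mm and grips with 3 to 60 N. Pads are 19 mm wide; open, the fingers measure 117 mm over their backs; the gripper's body (75 mm by 190 mm) begins 51 mm behind the grasp point.
Start: joints at [-1.127, 0.321, -0.07, 1.45, 0.023, 1.371, -0.057], TCP at [270.872, 590.887, 292.287] pointing down, gripper open.
Joint ranges: [-2.86, 2.86], [-0.3, 2.09], [-1.38, 1.24], [0.06, 2.45], [-1.56, 4.7], [0.09, 2.05], [-2.69, 2.69]. Speed limits (rad/s): [2.57, 2.57, 3.14, 3.14, 3.14, 3.14, 3.14].

INTERFACE

Orientations are given as a unit quaternion [x, y, z, w].
In Python, from station import readout, optics, bot, models gives the robot as it stands. The module is installed in compiled form; this text tells all that it offers.
- The arm moves only by the tool jog_arm, never from a script. Its argument "commands" is a list of rows, each a list of 7 numbers: the shift along the tool's x, y, z in units of 40 mm (1.0 is 40 mm), then the turn, a rotation vector about the tool's x, y, z in degrees, then the opening in per cent of the stroke, from 0 (shut) to 100 (fully open). A call has 1 to 12 rows; each row shifts and turns the pose as measured when the row begins, along the tool's axes as they then stand; what a row does not reach is not made up. A row lasts 1/10 s, in which the tool goes at most 50 mm and 8.59 degrees, less where a joint would pass 70% of its speed; a pose out of reach is approached as far as the arm can. A call is refused whole if a number of a shift passes 1 or a number of a turn 8.59, either way. A call with a gripper value outside its range is refused whole. The fingers move at their own pace and stop on an object; "newtons" is the grip in N (left out, the last holds). Time passes only in rows, so rows that do not move let the fingers close. It gives the time, the measured TCP pose, the force and the opening at its end, in the units of the state.
- readout.read_state(): the state, without advancing time (a new reading comes with each control period).
- optics.grab_frame(name): name is "scene" or "side" or "wrist"; returns (picture, depth): 420x560x3 uint8, blue, green, red; 420x560 float32, mm along the optical axis (not along the pixel's ray), 0 where there is no reading.
- optics.camera_info(name): a dict with "intrinsics" (3x3 intrinsics, pixels), "D" ([k1, k2, p1, p2, k3] as OpenCV has them; the pictures are not rectified), "world_from_camera" (4x4, takes a point from camera to world coordinates); the wrist camera has in their place "mount" (4x4, takes a point from camera to tool coordinates, whose origin is the TCP and whose axes are the tool frame's). Camera axes: x right, y up, looking along -z (the intrinsics and any distortion apply to the point x, -y, -z); pixel columns grow to the right and rows downward; lengths in mm; the calibration is good to about 2 mm. A picture is of the moment at which its call begins: read the wrist's pose just before it. camera_info takes no time and is no camera call.
- bot.finish_job(): hands the job in, once; it reports no verdict.
Trained networks look in the newest picture that a camera, given by its name, has taken for a name from the list of things; names that differ only in an ending like _2 or _b are one class to them, and where a whole thing is asked for, a point or a joint stands for the part that bears it (a point fixed in the world has none). Each returns a list of dicts, best first, with "conf" (0 to 1); they miss things now and then, are a little off and sometimes report something else, mostly with a low value. They report only what shows in the picture. A call takes as long as a camera call. They do not tell look-alikes from the thing itself.
- models.recognise(label, camera): "bbox" ([left, top, width, height] as shares, 0 to 1, of the picture: columns of its width, rows of its height, round what is visible of it).
- models.pinpoint(label, camera): "xy" ([column, row] as shares, 0 to 1, of the picture: columns of its width, rows of its height: a listed point, or the origin of a listed thing).
The state is a dict: "time_s": time; "q": joint angles; "qd": joint speeds; "tau": joint torques, N m; "tcp_pos": TCP position; "tool_rot": TCP orientation; "force": force on the tool from outside, world axes, zero at the start; "torque": the same for the moment, N m; "width": finger opening in mm.
Only numpy, scipy, OpenCV 4.12 (cv2) and the standard library are available. Lean on these libraries where they do the work, as an engineer would, in place of code of your own. Each camera call takes 0.05 s, during which the arm holds its last target.

TASK

The six stamp blanks stand uneven in their blue spring-loaded bin. Take the hand tamper and press them down with its flat sole, spot by spot with a firm steady push of about 15 N and never more than 30 N, until every blank sits fully home on the floor of the bin and all are level; do not touch the blanks with the fingers. Then stand the tamper upright in the mint tray, let go, and leave the other things on the desk where they are.

Things in the scene. Friction and masses are not known exactly. Their poses are not given: they have to be found in the camera images.
- bin: blue metal bin fixed to the desk, 88 mm wide (its y), reaching from x = -79 to +44 mm, walls 44 mm high, a thin partition along x making two channels (centres y = +20 and -20 mm). Origin at desk height below the middle of the field of six blanks (2 across, 3 along, 78 x 76 mm).
- bin_base: bottom of the bin, fixed, same origin as the bin. It carries the rigid cork-faced floor on which the blanks must come to rest. The floor is height-adjustable and its setting is not measured: it lies anywhere from 6 to 18 mm above the desk, different each run, and does not move under load. So blanks fully home have their tops somewhere from 46 to 58 mm above the desk, 2 to 14 mm above the rim.
- follower_left (a joint): steel follower plate at the bin's -x end, left (+y) row: slides along the bin's x, m, growing towards the blanks. Its spring squeezes the row against the +x wall with about 5 N, so blanks stick by friction where they stand; pushing them down takes roughly 2 to 12 N, until they rest on the hard floor. To be left alone.
- follower_right (a joint): steel follower plate at the bin's -x end, right (-y) row: slides along the bin's x, m, growing towards the blanks. Its spring squeezes the row against the +x wall with about 5 N, so blanks stick by friction where they stand; pushing them down takes roughly 2 to 12 N, until they rest on the hard floor. To be left alone.
- block_left_1: chunky beech stamp blank with red top, 26 x 35 x 40 mm high, in the left (+y) row of the bin, end at the +x wall. Origin at the centre of its underside, z up; it starts stuck 22 to 31 mm above the desk, 4 to 25 mm above the floor.
- block_left_2: chunky beech stamp blank with yellow top, 26 x 35 x 40 mm high, in the left (+y) row of the bin, middle. Origin at the centre of its underside, z up; it starts stuck 22 to 31 mm above the desk, 4 to 25 mm above the floor.
- block_left_3: chunky beech stamp blank with green top, 26 x 35 x 40 mm high, in the left (+y) row of the bin, end at the spring follower. Origin at the centre of its underside, z up; it starts stuck 22 to 31 mm above the desk, 4 to 25 mm above the floor.
- block_right_1: chunky beech stamp blank with orange top, 26 x 35 x 40 mm high, in the right (-y) row of the bin, end at the +x wall. Origin at the centre of its underside, z up; it starts stuck 22 to 31 mm above the desk, 4 to 25 mm above the floor.
- block_right_2: chunky beech stamp blank with blue top, 26 x 35 x 40 mm high, in the right (-y) row of the bin, middle. Origin at the centre of its underside, z up; it starts stuck 22 to 31 mm above the desk, 4 to 25 mm above the floor.
- block_right_3: chunky beech stamp blank with white top, 26 x 35 x 40 mm high, in the right (-y) row of the bin, end at the spring follower. Origin at the centre of its underside, z up; it starts stuck 22 to 31 mm above the desk, 4 to 25 mm above the floor.
- tamper_mid (a point): hand tamper standing upright: flat steel sole with a rubber face, 44 mm (its x) by 36 mm (its y), 12 mm thick, and above it a straight wooden handle 40 mm (its x) by 28 mm (its y), from 18 to 106 mm above the sole's flat underside; 110 mm high in all, about 0.25 kg. This point is half-way up, 55 mm above the underside, on the handle's axis; z up along the handle.
- tray: small mint green tray fixed to the desk, 128 mm (its x) by 160 mm (its y), 26 mm high, flat floor 104 x 136 mm, 2 mm above the desk. Origin at the centre of its underside. The tamper and the tray may swap sides from run to run.
- tape_ring: roll of masking tape, 104 mm across, 25 mm high, origin at the centre of its underside; to be left alone.
- beads: small clear parts box with beads, 77 x 107 x 29 mm high, origin at the centre of its underside; to be left alone.
- rubber: blue-and-white eraser, 20 x 53 x 11 mm high, origin at the centre of its underside; to be left alone.
- glue: blue glue stick, 26 mm across, 85 mm high, standing, origin at the centre of its underside; to be left alone.
- tamper: the same hand tamper, origin at the centre of the sole's flat underside; axes as above.
Not all that is in view belongs to the job. Leave any purple look-alike of the tamper alone.

How it is judged (in metres and radians):
On the way, in this order (a step that is already met when the one before it is completed fails the run):
1. the tamper is lifted (height (world z) of tamper_mid above 0.09 m), for 0.2 s.
2. all six blanks are level and the load on the bin's floor (the blanks' own 3 N included) is over 10 N, so they are being pressed home (z of block_left_2 in the frame of block_left_1 between -0.002 and 0.002 m and z of block_left_3 in the frame of block_left_1 between -0.002 and 0.002 m and z of block_right_1 in the frame of block_left_1 between -0.002 and 0.002 m and z of block_right_2 in the frame of block_left_1 between -0.002 and 0.002 m and z of block_right_3 in the frame of block_left_1 between -0.002 and 0.002 m and angle between each of block_left_1, block_left_2, block_left_3, block_right_1, block_right_2, block_right_3's own z axis and vertical below 0.08 rad and contact force between bin_base and anything else above 10 N), for 0.2 s.
At the end, for the whole second after the job is handed in: All six blanks, home on the bin's floor, are level with one another (each within 2 mm of the height of the red one, tilted less than 0.08 rad); the tamper stands upright (within 0.08 rad) on the floor of the mint tray, its axis within 30 mm (tray x) and 45 mm (tray y) of the tray's middle (z of block_left_2 in the frame of block_left_1 between -0.002 and 0.002 m and z of block_left_3 in the frame of block_left_1 between -0.002 and 0.002 m and z of block_right_1 in the frame of block_left_1 between -0.002 and 0.002 m and z of block_right_2 in the frame of block_left_1 between -0.002 and 0.002 m and z of block_right_3 in the frame of block_left_1 between -0.002 and 0.002 m and angle between each of block_left_1, block_left_2, block_left_3, block_right_1, block_right_2, block_right_3, tamper_mid's own z axis and vertical below 0.08 rad and x of tamper_mid in the frame of tray between -0.03 and 0.03 m and y of tamper_mid in the frame of tray between -0.045 and 0.045 m and z of tamper_mid in the frame of tray between 0.052 and 0.062 m); the robot touches nothing.
It fails at once if the floor of the bin is loaded with more than 35 N (the blanks' own 3 N included) (contact force between bin_base and anything else above 35 N).
It fails at once if a single blank is pressed by the tamper with more than 35 N (contact force between tamper and block_left_1 above 35 N or contact force between tamper and block_left_2 above 35 N or contact force between tamper and block_left_3 above 35 N or contact force between tamper and block_right_1 above 35 N or contact force between tamper and block_right_2 above 35 N or contact force between tamper and block_right_3 above 35 N).
It fails at once if the fingers touch a blank (contact force between the fingers and block_left_1 above 0.5 N or contact force between the fingers and block_left_2 above 0.5 N or contact force between the fingers and block_left_3 above 0.5 N or contact force between the fingers and block_right_1 above 0.5 N or contact force between the fingers and block_right_2 above 0.5 N or contact force between the fingers and block_right_3 above 0.5 N).
It fails at once if tape, parts box, eraser or glue stick is moved more than 20 mm (distance of any of tape_ring, beads, rubber, glue from where it was at the start of the episode above 0.02 m).
It also fails if it takes over 72 s, if anything falls off the work surface, if the arm or the gripper's body presses on something with over 40 N, if the wrist force passes 120 N, or if a joint passes its speed limit or range.

## Working session

There is one attempt and no reset: what is moved stays moved. The work goes in short steps, Python scripts to look and compute and a tool call to move; the robot and the scene stay as the last step left them, time stands still between calls to the robot, and variables do not carry over. Pictures are saved under pics/ and viewed, and the job is handed in when it is done.

Besides the shell and the picture viewer there is one more tool, called after "Call:" as name([rows], argument=value, ...), one row to a line, values as JSON. jog_arm: Moves the arm, as the interface text tells. Its arguments: {"type":"object","properties":{"commands":{"type":"array"},"newtons":{"type":"number"}},"required":["commands"]}

```bash
mkdir -p pics
cat > h.py <<'E'
import numpy as np,cv2
from station import readout,optics,bot,models
from scipy.spatial.transform import Rotation as R
def grab(n):
    s=readout.read_state()
    im,d=optics.grab_frame(n); ci=optics.camera_info(n)
    if 'mount' in ci:
        T=np.eye(4);T[:3,:3]=R.from_quat(s['tool_rot']).as_matrix();T[:3,3]=s['tcp_pos']
        W=T@np.array(ci['mount'])
    else: W=np.array(ci['world_from_camera'])
    return im,d,np.array(ci['intrinsics']),np.array(ci['D']),W
def cloud(d,K,D,W):
    h,w=d.shape
    u,v=np.meshgrid(np.arange(w),np.arange(h))
    p=cv2.undistortPoints(np.stack([u,v],-1).reshape(-1,1,2).astype(np.float64),K,D).reshape(h,w,2)
    P=np.stack([p[...,0]*d,-p[...,1]*d,-d,np.ones_like(d)],-1)@W.T
    P=P[...,:3]; P[d<=0]=np.nan
    return P
E
python3 - <<'E'
from h import *
s=readout.read_state(); print({k:np.round(v,3).tolist() for k,v in s.items()})
for n in ['scene','side','wrist']:
    im,d,K,D,W=grab(n); cv2.imwrite(f'pics/{n}0.png',im); np.savez(f'{n}0.npz',im=im,P=cloud(d,K,D,W)); print(n,np.round(W,2).tolist(),K.round().tolist())
    for l in ['tamper','tray','bin','glue']:
        r=models.recognise(l,n)
        print(l,[(round(x['conf'],2),[round(b*(560 if i%2==0 else 420)) for i,b in enumerate(x['bbox'])]) for x in r])
E
```

```text
{'time_s': 0.0, 'q': [-1.127, 0.322, -0.07, 1.452, 0.023, 1.371, -0.057], 'qd': [-0.0, -0.001, 0.001, 0.0, 0.002, -0.001, -0.0], 'tau': [0.0, -49.129, -0.404, -31.253, -0.064, 0.044, 0.0], 'tcp_pos': [270.714, 590.487, 291.16], 'tool_rot': [0.842, 0.54, -0.001, 0.001], 'force': [-0.576, -0.425, -1.02], 'torque': [0.004, -0.052, 0.004], 'width': 87.114}
scene [[0.62, 0.46, -0.64, -14.68], [-0.78, 0.34, -0.52, -276.82], [-0.02, 0.82, 0.57, 542.69], [0.0, 0.0, 0.0, 1.0]] [[430.0, 0.0, 273.0], [0.0, 430.0, 213.0], [0.0, 0.0, 1.0]]
tamper [(0.97, [195, 189, 28, 55]), (0.93, [196, 158, 25, 45]), (0.62, [283, 207, 27, 21])]
tray [(0.79, [321, 233, 103, 75])]
bin [(0.84, [258, 214, 69, 40])]
glue [(0.87, [155, 225, 20, 44])]
side [[-1.0, -0.01, 0.02, 539.17], [0.03, -0.53, 0.85, 918.08], [0.0, 0.85, 0.53, 540.76], [0.0, 0.0, 0.0, 1.0]] [[514.0, 0.0, 286.0], [0.0, 514.0, 215.0], [0.0, 0.0, 1.0]]
tamper [(0.77, [267, 260, 36, 69]), (0.69, [319, 219, 26, 71]), (0.51, [275, 214, 4, 11])]
tray [(0.74, [234, 164, 71, 40])]
bin [(0.56, [221, 211, 80, 45])]
glue [(0.83, [391, 235, 18, 54]), (0.21, [181, 178, 38, 35])]
wrist [[0.42, -0.88, -0.22, 210.91], [0.91, 0.4, 0.1, 617.9], [0.0, -0.25, 0.97, 383.89], [0.0, 0.0, 0.0, 1.0]] [[311.0, 0.0, 276.0], [0.0, 311.0, 211.0], [0.0, 0.0, 1.0]]
tamper []
tray []
bin []
glue []
```

View pics/scene0.png

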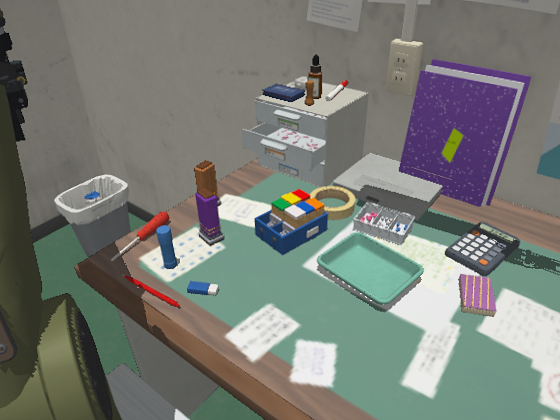

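View pics/side0.png

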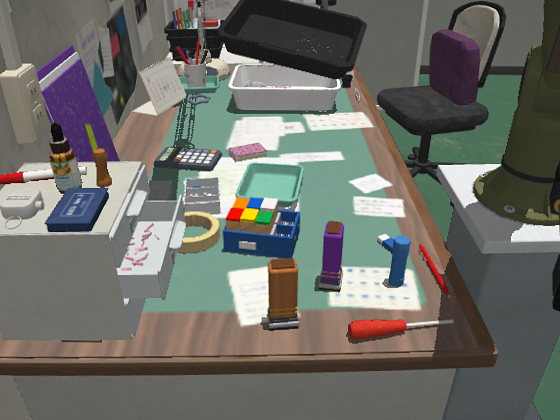

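Two candidates for the tamper: brown at scene (206,180) / side (283,290), and purple at scene (208,217) / side (332,252). The brown wooden one fits and purple is the look-alike. I'll enlarge it to confirm and measure positions.

Run:
```python
from h import *
a=np.load('side0.npz');b=np.load('scene0.npz')
A=cv2.resize(a['im'][200:350,200:430],None,fx=2.6,fy=2.6,interpolation=cv2.INTER_CUBIC)
B=cv2.resize(b['im'][140:290,150:380],None,fx=2.6,fy=2.6,interpolation=cv2.INTER_CUBIC)
cv2.imwrite('pics/cropA.png',A);cv2.imwrite('pics/cropB.png',B)
P=np.concatenate([a['P'].reshape(-1,3),b['P'].reshape(-1,3)]);C=np.concatenate([a['im'].reshape(-1,3),b['im'].reshape(-1,3)])
src=np.r_[np.zeros(420*560),np.ones(420*560)]
ok=np.isfinite(P[:,0])&(P[:,0]>200)&(P[:,0]<950)&(P[:,1]>-600)&(P[:,1]<800)&(P[:,2]>-20)&(P[:,2]<200)
P=P[ok];C=C[ok];src=src[ok]
# top-down map height & color, 2mm/pix: per source
for s,n in ((0,'side'),(1,'scene')):
    H=np.zeros((700,375,3),np.uint8);m=src==s
    p=P[m];c=C[m];o=np.argsort(p[:,2]);p=p[o];c=c[o]
    i=((800-p[:,1])/2).astype(int);j=((p[:,0]-200)/2).astype(int);k=(i<700)&(j<375)
    H[i[k],j[k]]=c[k]
    cv2.imwrite(f'pics/top_{n}.png',H[:600])
for n in(0,1):
    p=P[src==n]; print(n,'desk z',np.median(p[abs(p[:,2])<15][:,2]))
```

```text
0 desk z -1.4469188267690924
1 desk z -0.20676142780632745
```

View pics/cropA.png

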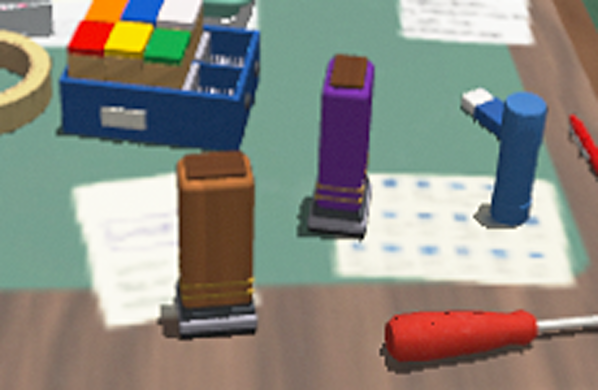

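View pics/cropB.png

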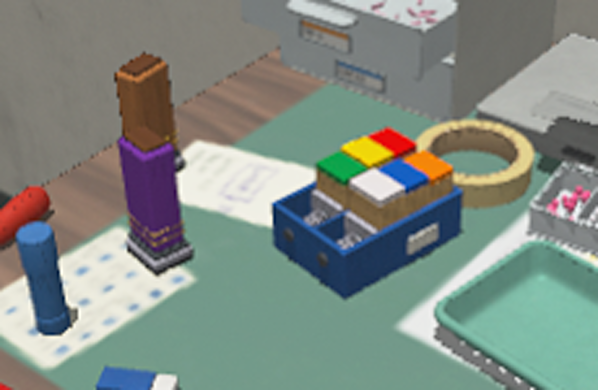

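View pics/top_side.png

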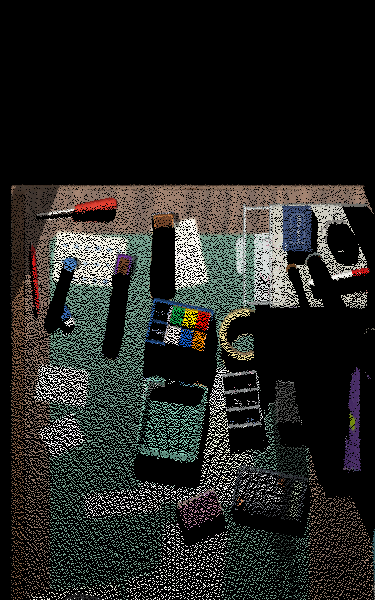

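View pics/top_scene.png

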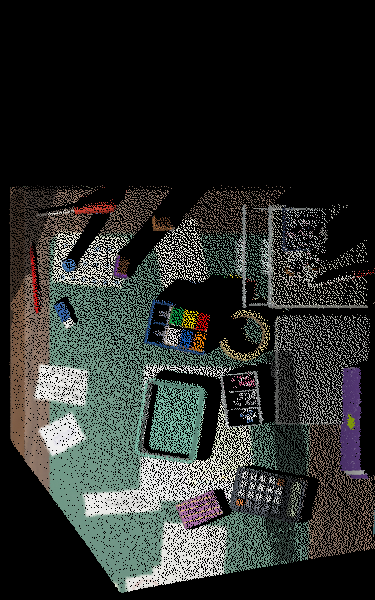

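Run:
```python
from h import *
def rect(p,name):
    r=cv2.minAreaRect(p[:,:2].astype(np.float32)); print(name,len(p),'ctr',np.round(r[0],1),'size',np.round(r[1],1),'ang',round(r[2],1),'zmed',np.round(np.percentile(p[:,2],[5,50,95]),1))
for n in('side','scene'):
    z=np.load(n+'0.npz');P=z['P'];im=z['im'];hsv=cv2.cvtColor(im,cv2.COLOR_BGR2HSV).astype(int)
    x,y,zz=P[...,0],P[...,1],P[...,2];H,S,V=hsv[...,0],hsv[...,1],hsv[...,2]
    print('==',n)
    t=(abs(x-528)<45)&(abs(y-356)<45)
    rect(P[t&(zz>100)],'tamper top');rect(P[t&(zz>20)&(zz<100)],'tamper side'); rect(P[t&(zz>4)&(zz<16)],'sole')
    t=(abs(x-445)<35)&(abs(y-270)<45);rect(P[t&(zz>30)],'purple')
    B=(x>470)&(x<640)&(y>80)&(y<220)
    top=B&(zz>50)
    for c,m in dict(red=((H<5)|(H>175))&(S>180),orange=(H>8)&(H<20)&(S>190)&(V>190),yellow=(H>23)&(H<33)&(S>170),green=(H>45)&(H<75)&(S>150),blue=(H>100)&(H<125)&(S>150),white=(S<60)&(V>150)).items():
        if (top&m).sum()>5: rect(P[top&m],c)
    rim=B&(abs(zz-43)<5)&(H>100)&(H<125)&(S>100); rect(P[rim],'rim')
    T=(x>440)&(x<640)&(y>-120)&(y<60)&(zz>16)&(zz<35)&(H>65)&(H<95)&(S>60); rect(P[T],'tray rim')
    T=(x>440)&(x<640)&(y>-120)&(y<60)&(zz>-5)&(zz<12)&(H>70)&(H<85)&(V>150)&(S>60);rect(P[T],'tray floor')
```

```text
== side
tamper top 424 ctr [527.8 357.9] size [40.8 27.6] ang 1.6 zmed [100.9 107.  109.6]
tamper side 1243 ctr [530. 365.] size [21.5 46.6] ang 71.3 zmed [25.6 61.4 96.8]
sole 220 ctr [534.3 365.7] size [28.9 55.8] ang 57.7 zmed [ 5.1 10.3 15.1]
purple 1010 ctr [447.7 270.5] size [40.7 28.3] ang 77.7 zmed [ 35.4  81.7 108.9]
red 161 ctr [605.4 158.5] size [36.6 23. ] ang 78.8 zmed [63.3 66.2 67.7]
orange 126 ctr [600.4 133.4] size [67.7 22.6] ang 80.0 zmed [62.  63.4 65. ]
yellow 176 ctr [579.8 161.1] size [43.2 24.9] ang 79.0 zmed [65.3 67.9 69.5]
green 183 ctr [555.5 169. ] size [36.  25.5] ang 79.3 zmed [62.9 65.4 67. ]
blue 129 ctr [572.6 124.7] size [35.9 23.7] ang 81.0 zmed [65.8 66.9 68.3]
white 149 ctr [546.7 128.1] size [35.2 26.2] ang 75.0 zmed [66.5 68.7 69.7]
rim 415 ctr [559.5 148.1] size [ 90.9 122.3] ang 78.4 zmed [38.4 41.5 43.5]
tray rim 589 ctr [542.8 -38.2] size [161.1 125.7] ang 80.7 zmed [16.8 22.4 25.3]
tray floor 1902 ctr [521.3 -29.8] size [162.5 179.5] ang 0.0 zmed [-3.2 -0.2  3.3]
== scene
tamper top 158 ctr [526.  353.4] size [39.4 27.6] ang 0.2 zmed [101.
[... 246 characters left out ...]
9.4]
red 97 ctr [606.9 154.6] size [33.5 21.6] ang 76.0 zmed [65.  67.4 68.6]
orange 108 ctr [601.1 134.6] size [72.2 26.9] ang 76.9 zmed [62.3 64.5 67.2]
yellow 121 ctr [579.1 161.5] size [34.7 25.8] ang 78.6 zmed [66.9 68.9 70.4]
green 124 ctr [554.1 168.7] size [35.3 26.6] ang 79.8 zmed [64.8 66.5 67.6]
blue 108 ctr [571.1 121.3] size [38.7 22.1] ang 70.7 zmed [66.3 68.1 69.1]
white 147 ctr [548.4 130.9] size [41.7 28.6] ang 75.1 zmed [65.4 69.6 70.9]
rim 375 ctr [557.7 145.2] size [ 91.  124.8] ang 78.0 zmed [38.4 42.  44.6]
tray rim 1275 ctr [540.4 -41.8] size [159.  128.5] ang 80.3 zmed [17.3 24.2 27.2]
tray floor 4053 ctr [520.9 -30.1] size [179.8 161.7] ang 90.0 zmed [-1.3  1.8  4.5]
```

```bash
cat >> h.py <<'E'
def plan(x,y,z,yaw,n):
    """jaw axis (tool x) yaw in deg, tool down; n rows; prints tool-frame rows in units"""
    s=readout.read_state(); p=np.array(s['tcp_pos']); r=R.from_quat(s['tool_rot'])
    xa=np.array([np.cos(np.radians(yaw)),np.sin(np.radians(yaw)),0]);za=np.array([0,0,-1.])
    rt=R.from_matrix(np.stack([xa,np.cross(za,xa),za],1))
    rv=(r.inv()*rt).as_rotvec()
    print('t',round(s['time_s'],2),'tcp',np.round(p,1),'yaw',round(np.degrees(np.arctan2(*r.as_matrix()[[1,0],0])),2),'tilt',np.round(r.as_matrix()[:,2],3),'F',np.round(s['force'],1),'w',round(s['width'],1))
    d=(np.array([x,y,z])-p)/n
    for i in range(n):
        ri=r*R.from_rotvec(rv*i/n)
        print(np.round(ri.inv().apply(d)/40,2).tolist(),np.round(np.degrees(rv)/n,2).tolist())
E
python3 -c "
from h import *
plan(527,356,250,91,10)"
```

```text
t 0.75 tcp [270.9 590.9 292.3] yaw 65.38 tilt [ 0.  0. -1.] F [ 0.   0.  -0.3] w 87.1
[-0.27, 0.83, 0.11] [0.0, -0.0, -2.56]
[-0.3, 0.81, 0.11] [0.0, -0.0, -2.56]
[-0.34, 0.8, 0.11] [0.0, -0.0, -2.56]
[-0.38, 0.78, 0.11] [0.0, -0.0, -2.56]
[-0.41, 0.77, 0.11] [0.0, -0.0, -2.56]
[-0.44, 0.75, 0.11] [0.0, -0.0, -2.56]
[-0.48, 0.73, 0.11] [0.0, -0.0, -2.56]
[-0.51, 0.7, 0.11] [0.0, -0.0, -2.56]
[-0.54, 0.68, 0.11] [0.0, -0.0, -2.56]
[-0.57, 0.66, 0.11] [0.0, -0.0, -2.56]
```

Call:
jog_arm([
  [-0.27,0.83,0.1,0,0,-2.6,100],
  [-0.3,0.81,0.1,0,0,-2.6,100],
  [-0.34,0.8,0.1,0,0,-2.6,100],
  [-0.38,0.78,0.1,0,0,-2.6,100],
  [-0.41,0.77,0.1,0,0,-2.6,100],
  [-0.44,0.75,0.1,0,0,-2.6,100],
  [-0.48,0.73,0.1,0,0,-2.6,100],
  [-0.51,0.7,0.1,0,0,-2.6,100],
  [-0.54,0.68,0.1,0,0,-2.6,100],
  [-0.57,0.66,0.1,0,0,-2.6,100],
  [0,0,0,0,0,0,100],
])

```text
time_s: 1.85
tcp_pos: [538.1, 352.2, 250.4]
tool_rot: [0.689, 0.724, 0.001, -0.001]
force: [-0.1, -0.8, 0.2]
width: 86.8
```

Run:
```python
from h import *
plan(527,356,250,91,3)
im,d,K,D,W=grab('wrist');cv2.imwrite('pics/wrist1.png',im);P=cloud(d,K,D,W)
t=(abs(P[...,0]-527)<45)&(abs(P[...,1]-356)<45)&(P[...,2]>98)
p=P[t];r=cv2.minAreaRect(p[:,:2].astype(np.float32));print(len(p),r,np.percentile(p[:,2],[5,50,95]))
```

```text
t 1.85 tcp [538.1 352.2 250.4] yaw 92.83 tilt [ 0.001  0.003 -1.   ] F [-0.1 -0.8  0.2] w 86.8
[0.04, -0.09, 0.0] [0.02, -0.05, 0.61]
[0.04, -0.09, 0.0] [0.02, -0.05, 0.61]
[0.03, -0.09, 0.0] [0.02, -0.05, 0.61]
49344 ((533.1311645507812, 355.9998474121094), (69.7037124633789, 89.99901580810547), 0.0009525889181531966) [227.84701431 286.66160651 299.96024565]
```

View pics/wrist1.png

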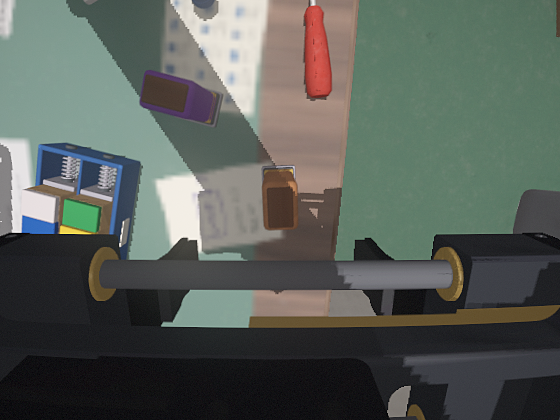

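The wrist view shows the brown tamper at (281,200), bin at lower left and purple one at (180,97) with clear space between. Measuring the top.

Run:
```python
from h import *
im,d,K,D,W=grab('wrist');P=cloud(d,K,D,W)
def rect(lo,hi):
    t=(abs(P[...,0]-527)<45)&(abs(P[...,1]-356)<45)&(P[...,2]>lo)&(P[...,2]<hi)
    p=P[t];r=cv2.minAreaRect(p[:,:2].astype(np.float32));print(len(p),np.round(r[0],1),np.round(r[1],1),round(r[2],1),np.percentile(p[:,2],[5,50,95]).round(1))
rect(100,120);rect(6,16)
plan(527,356,250,91,2)
```

```text
1685 [528.7 354.1] [39.7 28. ] 5.2 [102.5 108.5 110.1]
130 [514.5 353. ] [15.8 35.6] 1.9 [ 8.1 10.5 15.6]
t 1.95 tcp [534.2 357.4 250.9] yaw 93.13 tilt [-0.001  0.007 -1.   ] F [-0.1  0.6  0. ] w 87.1
[-0.01, -0.09, 0.01] [-0.03, -0.19, 1.07]
[-0.01, -0.09, 0.01] [-0.03, -0.19, 1.07]
```

Call:
jog_arm([
  [-0.04,-0.17,0,0,-0.3,1,100],
  [0,0,0,0,0,0,100],
  [0,0,0,0,0,0,100],
])

```text
time_s: 2.25
tcp_pos: [523.6, 359.3, 251.4]
tool_rot: [0.692, 0.722, 0.0, -0.002]
force: [-1.4, -0.3, -0.7]
width: 87.2
```

```bash
python3 -c "
from h import *
plan(527.5,355,129,92,4)"
```

```text
t 2.25 tcp [523.6 359.3 251.4] yaw 92.37 tilt [-0.002  0.003 -1.   ] F [-1.4 -0.3 -0.7] w 87.2
[-0.03, 0.03, 0.76] [-0.03, -0.05, 0.09]
[-0.03, 0.02, 0.76] [-0.03, -0.05, 0.09]
[-0.03, 0.02, 0.76] [-0.03, -0.05, 0.09]
[-0.03, 0.02, 0.76] [-0.03, -0.05, 0.09]
```

Call:
jog_arm([
  [-0.06,0.05,0.7,0,0,0,100],
  [-0.05,0.05,0.4,0,0,0,100],
  [0,0,0,0,0,0,100],
  [0,0,0,0,0,0,100],
])

```text
time_s: 2.65
tcp_pos: [525.1, 359.9, 208.7]
tool_rot: [0.69, 0.724, 0.002, -0.002]
force: [0.5, -0.2, 0.3]
width: 87.2
```

```bash
python3 -c "
from h import *
plan(527.5,355,129,92,4)"
```

```text
t 2.65 tcp [525.1 359.9 208.7] yaw 92.79 tilt [-0.     0.007 -1.   ] F [ 0.5 -0.2  0.3] w 87.2
[-0.04, 0.01, 0.5] [0.0, -0.1, 0.2]
[-0.03, 0.01, 0.5] [0.0, -0.1, 0.2]
[-0.03, 0.01, 0.5] [0.0, -0.1, 0.2]
[-0.03, 0.01, 0.5] [0.0, -0.1, 0.2]
```

Call:
jog_arm([
  [-0.08,0.04,0.5,0,0,0,100],
  [-0.06,0.02,0.5,0,-0.2,0.3,100],
  [0,0,0.4,0,0,0.3,100],
  [0,0,0,0,0,0,100],
  [0,0,0,0,0,0,100],
])

```text
time_s: 3.15
tcp_pos: [528.7, 359.0, 156.9]
tool_rot: [0.692, 0.722, 0.006, -0.001]
force: [0.4, 0.3, 0.1]
width: 87.0
```

```bash
python3 -c "
from h import *
plan(527.5,355,129,92,2)
plan(527.5,355,129,92,1)"
```

```text
t 3.15 tcp [528.7 359.  156.9] yaw 92.37 tilt [ 0.006  0.01  -1.   ] F [0.4 0.3 0.1] w 87.0
[-0.05, -0.02, 0.35] [0.19, -0.27, 0.19]
[-0.05, -0.02, 0.35] [0.19, -0.27, 0.19]
t 3.15 tcp [528.7 359.  156.9] yaw 92.37 tilt [ 0.006  0.01  -1.   ] F [0.4 0.3 0.1] w 87.0
[-0.11, -0.04, 0.7] [0.39, -0.54, 0.37]
```

Call:
jog_arm([
  [-0.1,-0.02,0.35,0.3,-0.5,0.3,100],
  [-0.08,-0.02,0.3,0.2,-0.3,0.2,100],
  [-0.02,0,0.1,0,0,0,100],
  [0,0,0,0,0,0,100],
  [0,0,0,0,0,0,100],
])

```text
time_s: 3.65
tcp_pos: [528.1, 351.2, 126.4]
tool_rot: [0.696, 0.718, -0.002, 0.001]
force: [0.2, -0.5, 0.1]
width: 86.9
```

```bash
python3 -c "
from h import *
plan(527.5,355,129,92,1)
im,d,K,D,W=grab('side');cv2.imwrite('pics/s2.png',cv2.resize(im[120:360,150:450],None,fx=2.5,fy=2.5))
plan(527.5,355,129,92,1)"
```

```text
t 3.65 tcp [528.1 351.2 126.4] yaw 91.84 tilt [-0.    -0.004 -1.   ] F [ 0.2 -0.5  0.1] w 86.9
[0.1, -0.01, -0.07] [-0.02, 0.23, -0.16]
t 3.7 tcp [528.1 351.2 126.4] yaw 91.85 tilt [-0.    -0.004 -1.   ] F [ 0.8  0.2 -0.8] w 87.3
[0.1, -0.01, -0.06] [-0.02, 0.23, -0.15]
```

View pics/s2.png

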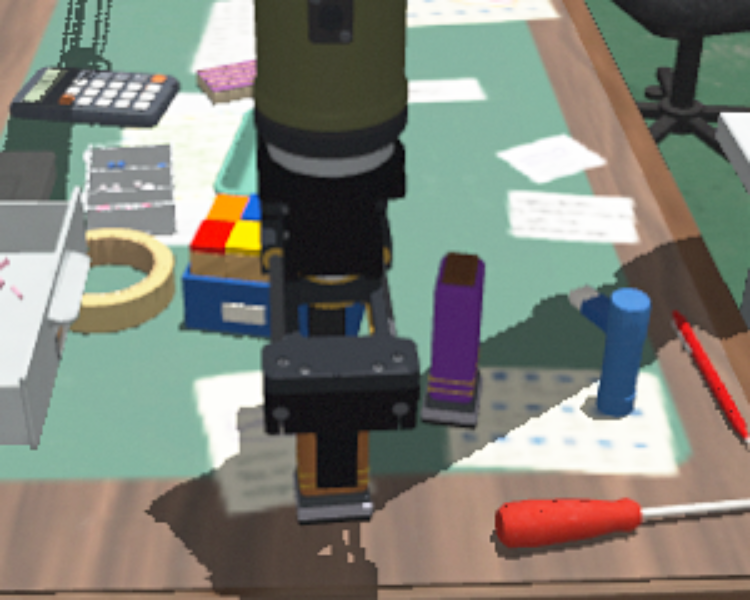

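The gripper straddles the handle, centred at (335,460). Nudging y, then closing.

Call:
jog_arm([
  [0.1,0,-0.05,0,0.2,0,100],
  [0,0,0,0,0,0,30],
  [0,0,0,0,0,0,0],
  [0,0,0,0,0,0,0],
  [0,0,0,0,0,0,0],
  [0,0,0,0,0,0,0],
  [0,0,0,0,0,0,0],
  [0,0,0,0,0,0,0],
], newtons=50)

```text
time_s: 4.5
tcp_pos: [528.6, 356.3, 130.2]
tool_rot: [0.696, 0.719, 0.001, 0.0]
force: [0.6, -0.1, -1.1]
width: 39.0
```

```bash
python3 -c "
from h import *
plan(527.5,355,128,92,1)"
```

```text
t 4.5 tcp [528.6 356.3 130.2] yaw 91.86 tilt [ 0.002  0.002 -1.   ] F [ 0.6 -0.1 -1.1] w 39.0
[-0.03, -0.03, 0.06] [0.11, -0.09, -0.14]
```

Call:
jog_arm([
  [0,0,0,0,0,0,0],
  [0,0,0,0,0,0,0],
  [0,0,0,0,0,0,0],
  [0,0,0,0,0,0,0],
])

```text
time_s: 4.9
tcp_pos: [528.6, 356.1, 130.1]
tool_rot: [0.696, 0.718, 0.001, 0.0]
force: [-0.0, -0.4, -0.8]
width: 27.5
```

```bash
python3 -c "
from h import *
plan(527.5,355,128,92,1)"
```

```text
t 4.9 tcp [528.6 356.1 130.1] yaw 91.85 tilt [ 0.002  0.001 -1.   ] F [-0.  -0.4 -0.8] w 27.5
[-0.03, -0.03, 0.05] [0.09, -0.07, -0.15]
```

Call:
jog_arm([
  [0,0,-0.3,0,0,0,0],
  [0,0,-0.6,0,0,0,0],
  [0,0,-0.7,0,0,0,0],
  [0,0,-0.7,0,0,0,0],
  [0,0,-0.4,0,0,0,0],
  [0,0,0,0,0,0,0],
  [0,0,0,0,0,0,0],
  [0,0,0,0,0,0,0],
])

```text
time_s: 5.7
tcp_pos: [526.2, 354.7, 240.9]
tool_rot: [0.696, 0.719, -0.003, -0.001]
force: [-0.1, 0.0, -2.3]
width: 27.7
```

Run:
```python
from h import *
plan(528.6,356.1,240,91.8,1)
im,d,K,D,W=grab('side');cv2.imwrite('pics/s3.png',cv2.resize(im[120:360,150:450],None,fx=2.5,fy=2.5))
P=cloud(d,K,D,W)
print(np.round(optics.camera_info('side')['D'],3))
# blanks now from side and scene with both: fit bin
ux=np.array([np.cos(np.radians(-11.5)),np.sin(np.radians(-11.5))]);uy=np.array([-ux[1],ux[0]]);o=np.array([575.7,143.])
for l,dx,dy in [('left2',0,20),('right2',0,-20)]: print(l,o+dx*ux+dy*uy)
plan(*(o+20*uy),220,78.5,8)
```

```text
t 5.7 tcp [526.2 354.7 240.9] yaw 91.87 tilt [-0.005 -0.003 -1.   ] F [-0.1  0.  -2.3] w 27.7
[0.03, 0.06, 0.02] [-0.27, 0.16, 0.06]
[-0.074  0.     0.     0.     0.   ]
left2 [579.68735869 162.59849409]
right2 [571.71264131 123.40150591]
t 5.75 tcp [525.9 354.6 240.4] yaw 91.87 tilt [-0.005 -0.004 -1.   ] F [-0.4 -1.2 -3. ] w 27.9
[-0.6, 0.15, 0.06] [-0.04, 0.03, 1.67]
[-0.6, 0.17, 0.06] [-0.04, 0.03, 1.67]
[-0.6, 0.18, 0.06] [-0.04, 0.03, 1.67]
[-0.59, 0.2, 0.06] [-0.04, 0.03, 1.67]
[-0.58, 0.22, 0.06] [-0.04, 0.03, 1.67]
[-0.58, 0.23, 0.06] [-0.04, 0.03, 1.67]
[-0.57, 0.25, 0.06] [-0.04, 0.03, 1.67]
[-0.56, 0.27, 0.06] [-0.04, 0.03, 1.67]
```

View pics/s3.png

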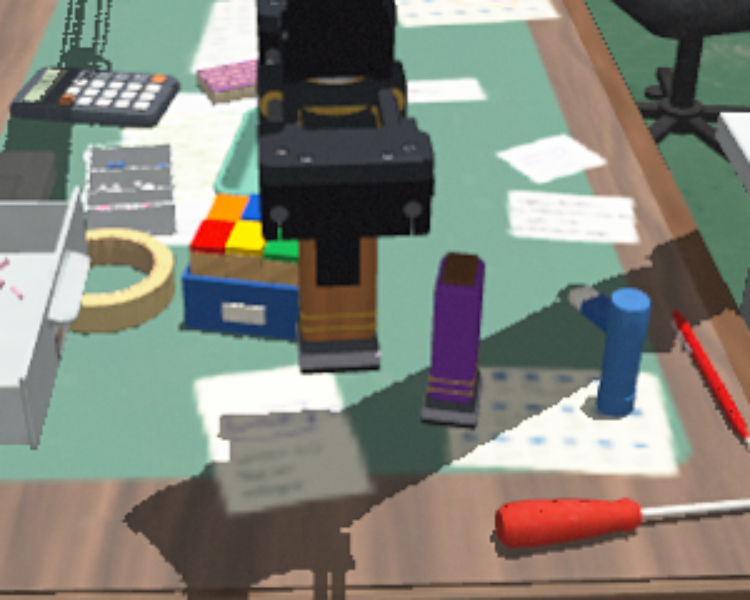

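Tamper is lifted, gripped squarely with the sole level. Going above the red blank, offset outward so that only that blank is covered.

```bash
cat >> h.py <<'E'
YB=-11.5
ux=np.array([np.cos(np.radians(YB)),np.sin(np.radians(YB))]);uy=np.array([-ux[1],ux[0]]);o=np.array([575.7,143.])
def pb(dx,dy,z,n): plan(*(o+dx*ux+dy*uy),z,90+YB,n)
def where():
    s=readout.read_state();p=np.array(s['tcp_pos']);e=p[:2]-o
    print('bin-frame',round(e@ux,1),round(e@uy,1),'sole z',round(p[2]-130.1,1),'F',np.round(s['force'],1))
E
python3 -c "
from h import *
pb(36,20,220,8)"
```

```text
t 5.75 tcp [525.9 354.6 240.4] yaw 91.87 tilt [-0.005 -0.004 -1.   ] F [-0.4 -1.2 -3. ] w 27.9
[-0.63, 0.26, 0.06] [-0.04, 0.03, 1.67]
[-0.62, 0.28, 0.06] [-0.04, 0.03, 1.67]
[-0.61, 0.29, 0.06] [-0.04, 0.03, 1.67]
[-0.61, 0.31, 0.06] [-0.04, 0.03, 1.67]
[-0.6, 0.33, 0.06] [-0.04, 0.03, 1.67]
[-0.59, 0.35, 0.06] [-0.04, 0.03, 1.67]
[-0.58, 0.36, 0.06] [-0.04, 0.03, 1.67]
[-0.57, 0.38, 0.06] [-0.04, 0.03, 1.67]
```

Call:
jog_arm([
  [-0.63,0.26,0.06,0,0,1.7,0],
  [-0.62,0.28,0.06,0,0,1.7,0],
  [-0.61,0.29,0.06,0,0,1.7,0],
  [-0.61,0.31,0.06,0,0,1.7,0],
  [-0.6,0.33,0.06,0,0,1.7,0],
  [-0.59,0.35,0.06,0,0,1.7,0],
  [-0.5,0.3,0.06,0,0,1.7,0],
  [-0.3,0.2,0,0,0,1,0],
  [0,0,0,0,0,0,0],
  [0,0,0,0,0,0,0],
  [0,0,0,0,0,0,0],
])

```text
time_s: 6.85
tcp_pos: [609.8, 149.0, 215.9]
tool_rot: [0.78, 0.626, -0.009, -0.001]
force: [-0.2, -0.1, -1.6]
width: 28.0
```

```bash
python3 -c "
from h import *
pb(36,20,210,1);where()"
```

```text
t 6.85 tcp [609.8 149.  215.9] yaw 77.5 tilt [-0.015 -0.009 -1.   ] F [-0.2 -0.1 -1.6] w 28.0
[0.19, 0.09, 0.14] [-0.73, 0.71, -1.01]
bin-frame 32.3 12.7 sole z 85.8 F [-0.2 -0.1 -1.6]
```

Call:
jog_arm([
  [0.19,0.1,0.05,-0.7,0.7,-1,0],
  [0.03,0.02,0,-0.3,0.3,-0.2,0],
  [0,0,0,0,0,0,0],
  [0,0,0,0,0,0,0],
])

```text
time_s: 7.25
tcp_pos: [615.5, 163.3, 213.7]
tool_rot: [0.77, 0.638, 0.005, -0.001]
force: [0.0, -1.0, -2.9]
width: 27.7
```

Run:
```python
from h import *
pb(36,20,205,1);where()
for n in('side','scene'):
    im,d,K,D,W=grab(n);cv2.imwrite(f'pics/{n}4.png',cv2.resize(im[100:300,150:400],None,fx=3,fy=3))
pb(36,20,205,1)
```

```text
t 7.25 tcp [615.5 163.3 213.7] yaw 79.3 tilt [ 0.007  0.008 -1.   ] F [ 0.  -1.  -2.9] w 27.7
[-0.2, 0.02, 0.22] [0.3, -0.54, 0.8]
bin-frame 34.9 27.9 sole z 83.6 F [ 0.  -1.  -2.9]
t 7.35 tcp [615.6 162.9 213.8] yaw 79.26 tilt [ 0.007  0.008 -1.   ] F [-0.6  0.5 -1.4] w 27.7
[-0.19, 0.02, 0.22] [0.31, -0.53, 0.76]
```

View pics/side4.png

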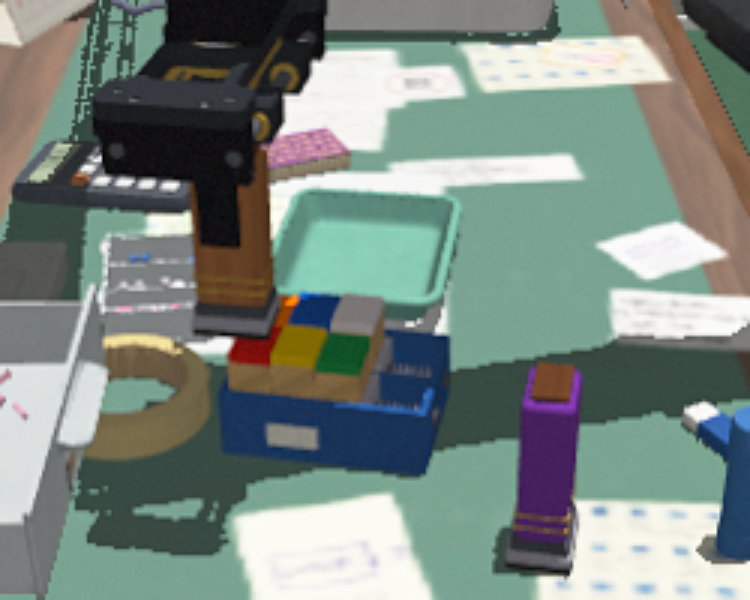

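View pics/scene4.png

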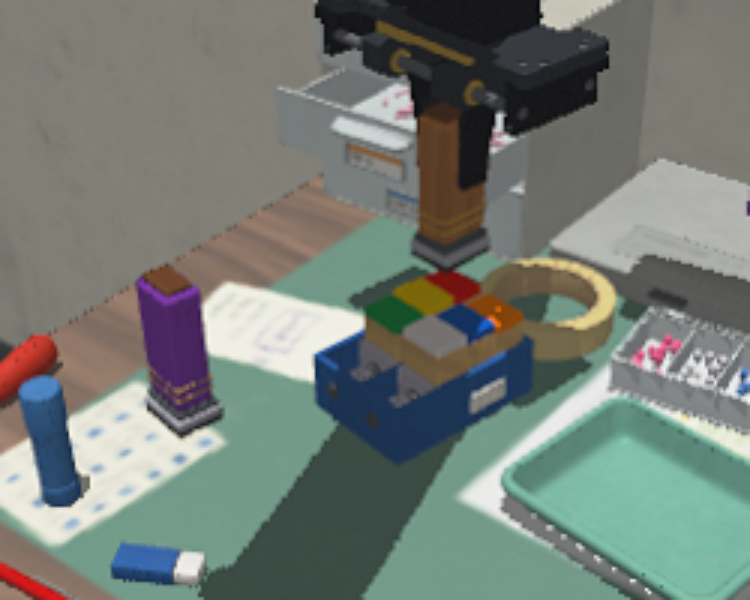

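Call:
jog_arm([
  [-0.15,0.02,0.1,0.3,-0.5,0.7,0],
  [0,0,0,0,0,0,0],
  [0,0,0,0,0,0,0],
  [0,0,0,0,0,0,0],
  [0,0,0,0,0,0,0],
])

```text
time_s: 7.85
tcp_pos: [615.3, 155.4, 209.2]
tool_rot: [0.775, 0.632, -0.001, 0.0]
force: [-1.4, 0.0, -2.3]
width: 27.9
```

```bash
python3 -c "
from h import *
pb(36,20,210,1);where()"
```

```text
t 7.85 tcp [615.3 155.4 209.2] yaw 78.42 tilt [-0.001 -0.001 -1.   ] F [-1.4  0.  -2.3] w 27.9
[-0.0, -0.01, -0.02] [-0.02, 0.06, -0.08]
bin-frame 36.3 20.1 sole z 79.1 F [-1.4  0.  -2.3]
```

Call:
jog_arm([
  [0,0,0.15,0,0,0,0],
  [0,0,0.05,0,0,0,0],
  [0,0,0,0,0,0,0],
  [0,0,0,0,0,0,0],
])

```text
time_s: 8.25
tcp_pos: [615.2, 155.4, 200.3]
tool_rot: [0.775, 0.632, -0.001, 0.0]
force: [0.5, -0.6, -2.2]
width: 28.1
```

```bash
python3 -c "
from h import *
pb(36,20,200,1);where()"
```

```text
t 8.25 tcp [615.2 155.4 200.3] yaw 78.42 tilt [-0.001 -0.001 -1.   ] F [ 0.5 -0.6 -2.2] w 28.1
[-0.0, -0.01, 0.01] [-0.04, 0.06, -0.08]
bin-frame 36.2 20.1 sole z 70.2 F [ 0.5 -0.6 -2.2]
```

Call:
jog_arm([
  [0,0,0.06,0,0,0,0],
  [0,0,0.06,0,0,0,0],
])

```text
time_s: 8.45
tcp_pos: [615.5, 155.7, 196.2]
tool_rot: [0.775, 0.632, -0.0, 0.0]
force: [-1.3, -1.0, -0.1]
width: 27.5
```

```bash
python3 -c "
from h import *
pb(36,20,200,1);where()"
```

```text
t 8.45 tcp [615.5 155.7 196.2] yaw 78.43 tilt [ 0. -0. -1.] F [-1.3 -1.  -0.1] w 27.5
[-0.01, -0.01, -0.1] [0.01, 0.01, -0.07]
bin-frame 36.5 20.4 sole z 66.1 F [-1.3 -1.  -0.1]
```

Call:
jog_arm([
  [0,0,0.06,0,0,0,0],
  [0,0,0.06,0,0,0,0],
])

```text
time_s: 8.65
tcp_pos: [615.5, 155.8, 191.5]
tool_rot: [0.775, 0.632, 0.0, 0.0]
force: [-0.4, -1.0, -1.2]
width: 28.0
```

Call:
jog_arm([
  [0,0,0.06,0,0,0,0],
  [0,0,0.06,0,0,0,0],
])

```text
time_s: 8.85
tcp_pos: [615.5, 156.0, 186.5]
tool_rot: [0.775, 0.632, 0.0, 0.0]
force: [-0.4, -0.7, 0.1]
width: 28.1
```

Call:
jog_arm([
  [0,0,0.06,0,0,0,0],
  [0,0,0.06,0,0,0,0],
])

```text
time_s: 9.05
tcp_pos: [615.8, 156.0, 182.1]
tool_rot: [0.775, 0.632, 0.001, 0.0]
force: [-3.0, -1.2, 15.0]
width: 27.6
```

Call:
jog_arm([
  [0,0,0.03,0,0,0,0],
])

```text
time_s: 9.15
tcp_pos: [615.8, 156.0, 182.1]
tool_rot: [0.775, 0.632, 0.001, 0.0]
force: [-3.6, -1.0, 9.4]
width: 28.2
```

Call:
jog_arm([
  [0,0,0.03,0,0,0,0],
])

```text
time_s: 9.25
tcp_pos: [615.7, 156.0, 182.2]
tool_rot: [0.775, 0.632, 0.001, -0.0]
force: [-2.8, -0.8, 6.3]
width: 27.8
```

Call:
jog_arm([
  [0,0,0.03,0,0,0,0],
])

```text
time_s: 9.35
tcp_pos: [615.7, 156.0, 182.2]
tool_rot: [0.775, 0.632, 0.001, -0.0]
force: [-2.9, -1.1, 5.6]
width: 28.1
```

Call:
jog_arm([
  [0,0,0.06,0,0,0,0],
])

```text
time_s: 9.45
tcp_pos: [615.8, 155.9, 182.1]
tool_rot: [0.775, 0.632, 0.001, -0.0]
force: [-5.9, -2.0, 15.8]
width: 27.8
```

Call:
jog_arm([
  [0,0,0.07,0,0,0,0],
  [0,0,0.07,0,0,0,0],
])

```text
time_s: 9.65
tcp_pos: [615.8, 155.8, 182.1]
tool_rot: [0.775, 0.632, 0.001, -0.0]
force: [-5.1, -0.0, 13.2]
width: 28.3
```

Call:
jog_arm([
  [0,0,-0.4,0,0,0,0],
  [0,0,-0.25,0,0,0,0],
  [0,-0.1,0,0,0,0,0],
  [0,-0.5,0,0,0,0,0],
  [0,-0.5,0,0,0,0,0],
  [0,-0.4,0,0,0,0,0],
  [0,-0.1,0,0,0,0,0],
  [0,0,0,0,0,0,0],
  [0,0,0,0,0,0,0],
  [0,0,0,0,0,0,0],
])

```text
time_s: 10.65
tcp_pos: [550.2, 167.4, 203.4]
tool_rot: [0.775, 0.632, -0.001, 0.0]
force: [-0.2, 0.7, -1.7]
width: 27.7
```

```bash
python3 -c "
from h import *
pb(-36,20,204,1);where()"
```

```text
t 10.65 tcp [550.2 167.4 203.4] yaw 78.37 tilt [-0.001 -0.001 -1.   ] F [-0.2  0.7 -1.7] w 27.7
[0.03, -0.15, -0.01] [-0.03, 0.05, -0.13]
bin-frame -29.8 18.9 sole z 73.3 F [-0.2  0.7 -1.7]
```

Call:
jog_arm([
  [0.03,-0.15,0.05,0,0,0,0],
  [0,-0.01,0.05,0,0,0,0],
  [0,0,0,0,0,0,0],
  [0,0,0,0,0,0,0],
])

```text
time_s: 11.05
tcp_pos: [545.0, 169.4, 198.6]
tool_rot: [0.776, 0.631, -0.001, 0.0]
force: [0.1, -0.5, -1.0]
width: 28.0
```

```bash
python3 -c "
from h import *
pb(-36,20,204,1);where()"
```

```text
t 11.05 tcp [545.  169.4 198.6] yaw 78.27 tilt [-0.    -0.001 -1.   ] F [ 0.1 -0.5 -1. ] w 28.0
[0.01, -0.02, -0.13] [-0.01, 0.08, -0.23]
bin-frame -35.3 19.7 sole z 68.5 F [ 0.1 -0.5 -1. ]
```

Call:
jog_arm([
  [0,0,0.06,0,0,0,0],
  [0,0,0.06,0,0,0,0],
  [0,0,0.06,0,0,0,0],
])

```text
time_s: 11.35
tcp_pos: [545.5, 169.3, 191.4]
tool_rot: [0.776, 0.631, -0.0, 0.001]
force: [0.8, 0.9, -3.0]
width: 27.9
```

Call:
jog_arm([
  [0,0,0.06,0,0,0,0],
  [0,0,0.06,0,0,0,0],
])

```text
time_s: 11.55
tcp_pos: [545.5, 169.3, 186.0]
tool_rot: [0.776, 0.631, -0.0, 0.001]
force: [-1.2, -0.5, -1.8]
width: 27.7
```

Call:
jog_arm([
  [0,0,0.06,0,0,0,0],
  [0,0,0.06,0,0,0,0],
])

```text
time_s: 11.75
tcp_pos: [545.6, 169.2, 182.1]
tool_rot: [0.776, 0.631, -0.0, 0.001]
force: [-5.4, -1.5, 15.0]
width: 27.3
```

Call:
jog_arm([
  [0,0,0.06,0,0,0,0],
  [0,0,0.06,0,0,0,0],
])

```text
time_s: 11.95
tcp_pos: [545.6, 169.1, 182.1]
tool_rot: [0.776, 0.631, -0.0, 0.0]
force: [-5.7, -1.3, 12.5]
width: 27.8
```

Same stop height (182.1), so the floor is there. Now the middle left (yellow).

Call:
jog_arm([
  [0,0,-0.4,0,0,0,0],
  [0,0,-0.25,0,0,0,0],
  [0,0.1,0,0,0,0,0],
  [0,0.4,0,0,0,0,0],
  [0,0.2,0,0,0,0,0],
  [0,0,0,0,0,0,0],
  [0,0,0,0,0,0,0],
  [0,0,0,0,0,0,0],
])

```text
time_s: 12.75
tcp_pos: [573.1, 163.2, 206.7]
tool_rot: [0.776, 0.631, -0.001, -0.0]
force: [-0.1, 0.5, -2.4]
width: 28.0
```

```bash
python3 -c "
from h import *
pb(0,20,202,1);where()"
```

```text
t 12.75 tcp [573.1 163.2 206.7] yaw 78.26 tilt [-0.003 -0.001 -1.   ] F [-0.1  0.5 -2.4] w 28.0
[0.02, 0.17, 0.12] [-0.15, 0.09, -0.24]
bin-frame -6.6 19.2 sole z 76.6 F [-0.1  0.5 -2.4]
```

Call:
jog_arm([
  [0.02,0.16,0.08,-0.2,0.1,-0.2,0],
  [0,0,0.05,0,0,0,0],
  [0,0,0.06,0,0,0,0],
  [0,0,0.06,0,0,0,0],
])

```text
time_s: 13.15
tcp_pos: [579.1, 163.1, 195.6]
tool_rot: [0.774, 0.633, 0.0, 0.0]
force: [0.2, 0.1, -2.8]
width: 27.5
```

```bash
python3 -c "
from h import *
pb(0,20,204,1);where()"
```

```text
t 13.15 tcp [579.1 163.1 195.6] yaw 78.54 tilt [ 0.  0. -1.] F [ 0.2  0.1 -2.8] w 27.5
[-0.01, 0.02, -0.21] [0.02, -0.02, 0.04]
bin-frame -0.7 20.4 sole z 65.5 F [ 0.2  0.1 -2.8]
```

Call:
jog_arm([
  [0,0,0.06,0,0,0,0],
  [0,0,0.06,0,0,0,0],
])

```text
time_s: 13.35
tcp_pos: [578.9, 163.2, 190.3]
tool_rot: [0.774, 0.633, 0.0, -0.0]
force: [-0.1, 0.7, -1.8]
width: 27.7
```

Call:
jog_arm([
  [0,0,0.06,0,0,0,0],
  [0,0,0.06,0,0,0,0],
])

```text
time_s: 13.55
tcp_pos: [578.8, 163.3, 185.0]
tool_rot: [0.774, 0.633, 0.0, -0.0]
force: [0.2, 0.1, -2.3]
width: 27.7
```

Call:
jog_arm([
  [0,0,0.06,0,0,0,0],
  [0,0,0.06,0,0,0,0],
])

```text
time_s: 13.75
tcp_pos: [579.0, 163.3, 182.1]
tool_rot: [0.774, 0.633, 0.0, -0.0]
force: [-7.0, -1.7, 19.8]
width: 27.8
```

Call:
jog_arm([
  [0,0,0.05,0,0,0,0],
  [0,0,0.06,0,0,0,0],
  [0,0,0.06,0,0,0,0],
])

```text
time_s: 14.05
tcp_pos: [579.3, 163.2, 182.2]
tool_rot: [0.774, 0.633, 0.001, -0.0]
force: [-4.0, -1.6, 10.1]
width: 27.7
```

```bash
python3 -c "
from h import *
where()"
```

```text
bin-frame -0.5 20.5 sole z 52.1 F [-4.  -1.6 10.1]
```

Call:
jog_arm([
  [0,0,-0.4,0,0,0,0],
  [0,0,-0.25,0,0,0,0],
  [-0.1,0.1,0,0,0,0,0],
  [-0.4,0.3,0,0,0,0,0],
  [-0.3,0.3,0,0,0,0,0],
  [0,0,0,0,0,0,0],
  [0,0,0,0,0,0,0],
  [0,0,0,0,0,0,0],
])

```text
time_s: 14.85
tcp_pos: [600.4, 125.3, 206.8]
tool_rot: [0.774, 0.633, 0.0, -0.001]
force: [-1.0, 0.5, -2.3]
width: 27.6
```

Run:
```python
from h import *
pb(36,-20,202,1);where()
for n in('side','scene'):
    im,d,K,D,W=grab(n);cv2.imwrite(f'pics/{n}5.png',cv2.resize(im[180:280,200:350],None,fx=5,fy=5))
```

```text
t 14.85 tcp [600.4 125.3 206.8] yaw 78.61 tilt [-0.     0.002 -1.   ] F [-1.   0.5 -2.3] w 27.6
[-0.19, 0.21, 0.12] [-0.05, -0.1, 0.11]
bin-frame 27.7 -12.5 sole z 76.7 F [-1.   0.5 -2.3]
```

View pics/side5.png

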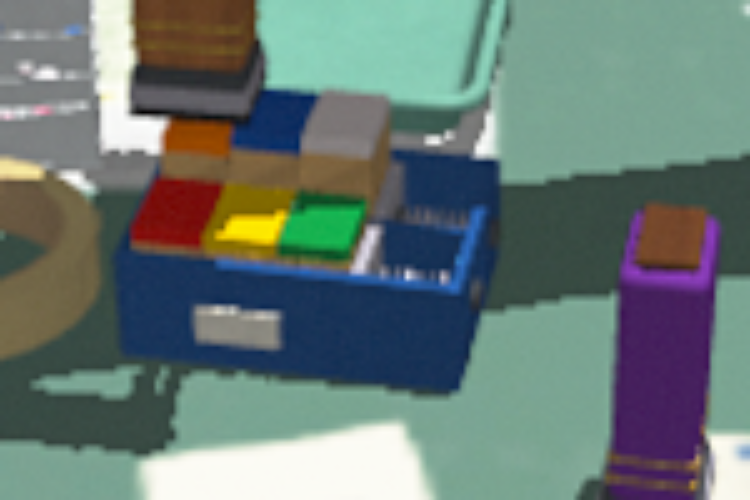

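View pics/scene5.png

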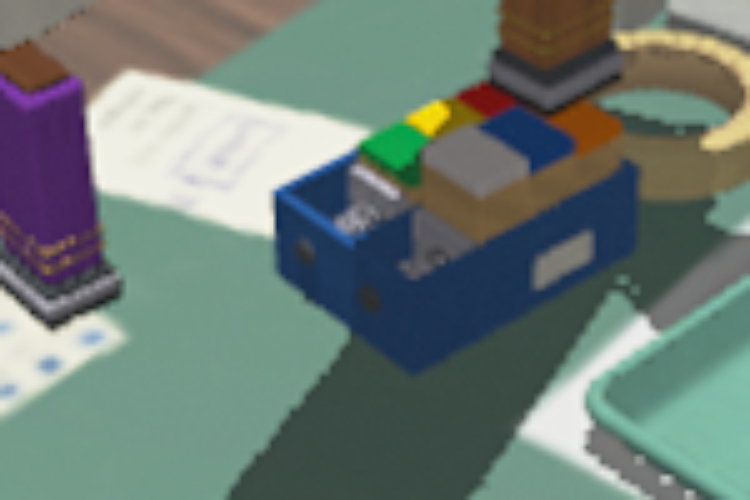

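Left row (red, yellow, green) now stands level near the rim (side view 180–360, 210); right row is still high. Next orange.

Call:
jog_arm([
  [-0.18,0.2,0,0,-0.1,0.1,0],
  [0,0,0,0,0,0,0],
  [0,0,0,0,0,0,0],
  [0,0,0,0,0,0,0],
])

```text
time_s: 15.35
tcp_pos: [606.7, 118.1, 206.9]
tool_rot: [0.773, 0.634, -0.0, -0.001]
force: [-0.0, -0.4, -1.2]
width: 27.9
```

```bash
python3 -c "
from h import *
pb(36,-20,202,1);where()"
```

```text
t 15.35 tcp [606.7 118.1 206.9] yaw 78.69 tilt [-0.001  0.001 -1.   ] F [-0.  -0.4 -1.2] w 27.9
[-0.05, 0.02, 0.12] [-0.06, -0.04, 0.19]
bin-frame 35.4 -18.2 sole z 76.8 F [-0.  -0.4 -1.2]
```

Call:
jog_arm([
  [-0.05,0.02,0.1,0,0,0.2,0],
  [0,0,0.06,0,0,0,0],
  [0,0,0.06,0,0,0,0],
  [0,0,0.06,0,0,0,0],
])

```text
time_s: 15.75
tcp_pos: [607.3, 116.3, 195.5]
tool_rot: [0.774, 0.633, 0.0, -0.001]
force: [0.2, 0.9, -0.4]
width: 28.0
```

Call:
jog_arm([
  [0,0,0.06,0,0,0,0],
  [0,0,0.06,0,0,0,0],
])

```text
time_s: 15.95
tcp_pos: [607.3, 116.5, 190.6]
tool_rot: [0.774, 0.633, 0.001, -0.001]
force: [-0.1, -0.7, -0.6]
width: 28.0
```

Call:
jog_arm([
  [0,0,0.06,0,0,0,0],
  [0,0,0.06,0,0,0,0],
])

```text
time_s: 16.15
tcp_pos: [607.3, 116.6, 185.6]
tool_rot: [0.774, 0.633, 0.001, -0.001]
force: [-0.2, 0.5, -0.8]
width: 27.8
```

Call:
jog_arm([
  [0,0,0.06,0,0,0,0],
  [0,0,0.06,0,0,0,0],
])

```text
time_s: 16.35
tcp_pos: [607.5, 116.6, 182.1]
tool_rot: [0.774, 0.633, 0.001, -0.001]
force: [-5.1, -1.1, 17.8]
width: 27.9
```

```bash
python3 -c "
from h import *
where()"
```

```text
bin-frame 36.5 -19.5 sole z 52.0 F [-5.1 -1.1 17.8]
```

Home at the same height. Next white, at x = −36.

Call:
jog_arm([
  [0,0,0.06,0,0,0,0],
  [0,0,0.06,0,0,0,0],
  [0,0,-0.4,0,0,0,0],
  [0,0,-0.25,0,0,0,0],
  [0,-0.1,0,0,0,0,0],
  [0,-0.5,0,0,0,0,0],
  [0,-0.5,0,0,0,0,0],
  [0,-0.5,0,0,0,0,0],
  [0,-0.1,0,0,0,0,0],
  [0,0,0,0,0,0,0],
  [0,0,0,0,0,0,0],
  [0,0,0,0,0,0,0],
])

```text
time_s: 17.55
tcp_pos: [537.6, 129.2, 203.7]
tool_rot: [0.775, 0.632, -0.001, -0.001]
force: [-0.4, 0.3, -3.1]
width: 27.4
```

```bash
python3 -c "
from h import *
pb(-36,-20,204,1);where()"
```

```text
t 17.55 tcp [537.6 129.2 203.7] yaw 78.46 tilt [-0.002  0.    -1.   ] F [-0.4  0.3 -3.1] w 27.4
[0.03, -0.03, -0.01] [-0.13, -0.0, -0.04]
bin-frame -34.6 -21.1 sole z 73.6 F [-0.4  0.3 -3.1]
```

Call:
jog_arm([
  [0.03,-0.04,0.06,0,0,0,0],
  [0,0,0.06,0,0,0,0],
  [0,0,0.06,0,0,0,0],
])

```text
time_s: 17.85
tcp_pos: [537.7, 130.2, 195.9]
tool_rot: [0.775, 0.632, -0.0, -0.0]
force: [0.6, 0.0, -1.3]
width: 27.5
```

Call:
jog_arm([
  [0,0,0.06,0,0,0,0],
  [0,0,0.06,0,0,0,0],
])

```text
time_s: 18.05
tcp_pos: [537.9, 130.0, 190.5]
tool_rot: [0.775, 0.632, -0.001, -0.0]
force: [0.5, 0.2, -2.4]
width: 27.8
```

Call:
jog_arm([
  [0,0,0.06,0,0,0,0],
  [0,0,0.06,0,0,0,0],
])

```text
time_s: 18.25
tcp_pos: [537.9, 130.0, 185.1]
tool_rot: [0.775, 0.632, -0.001, -0.0]
force: [0.0, -0.7, -3.1]
width: 27.9
```

Call:
jog_arm([
  [0,0,0.06,0,0,0,0],
  [0,0,0.06,0,0,0,0],
])

```text
time_s: 18.45
tcp_pos: [538.1, 130.0, 182.1]
tool_rot: [0.775, 0.632, -0.0, -0.0]
force: [-8.0, -2.3, 21.1]
width: 27.9
```

```bash
python3 -c "
from h import *
where()"
```

```text
bin-frame -34.3 -20.2 sole z 52.0 F [-8.  -2.3 21.1]
```

Call:
jog_arm([
  [0,0,0.06,0,0,0,0],
  [0,0,-0.4,0,0,0,0],
  [0,0,-0.25,0,0,0,0],
  [0,0.1,0,0,0,0,0],
  [0,0.4,0,0,0,0,0],
  [0,0.3,0,0,0,0,0],
  [0,0,0,0,0,0,0],
  [0,0,0,0,0,0,0],
  [0,0,0,0,0,0,0],
])

```text
time_s: 19.35
tcp_pos: [570.0, 123.1, 206.6]
tool_rot: [0.775, 0.632, -0.002, -0.001]
force: [-0.2, 0.5, -1.0]
width: 27.8
```

```bash
python3 -c "
from h import *
pb(0,-20,204,1);where()"
```

```text
t 19.35 tcp [570.  123.1 206.6] yaw 78.36 tilt [-0.004 -0.    -1.   ] F [-0.2  0.5 -1. ] w 27.8
[0.01, 0.04, 0.07] [-0.23, 0.05, -0.14]
bin-frame -1.6 -20.6 sole z 76.5 F [-0.2  0.5 -1. ]
```

Call:
jog_arm([
  [0.01,0.04,0.1,-0.2,0,-0.1,0],
  [0,0,0.06,0,0,0,0],
  [0,0,0.06,0,0,0,0],
  [0,0,0.06,0,0,0,0],
])

```text
time_s: 19.75
tcp_pos: [570.5, 123.8, 194.2]
tool_rot: [0.774, 0.633, -0.001, -0.0]
force: [-0.5, 0.7, -2.7]
width: 27.5
```

Call:
jog_arm([
  [0,0,0.06,0,0,0,0],
  [0,0,0.06,0,0,0,0],
])

```text
time_s: 19.95
tcp_pos: [570.3, 124.0, 188.9]
tool_rot: [0.774, 0.633, -0.001, -0.0]
force: [0.2, -0.7, -2.3]
width: 27.7
```

Call:
jog_arm([
  [0,0,0.06,0,0,0,0],
  [0,0,0.05,0,0,0,0],
])

```text
time_s: 20.15
tcp_pos: [570.3, 123.9, 184.1]
tool_rot: [0.774, 0.633, -0.001, -0.0]
force: [0.0, -0.2, -0.8]
width: 27.7
```

Call:
jog_arm([
  [0,0,0.04,0,0,0,0],
  [0,0,0.04,0,0,0,0],
  [0,0,0.04,0,0,0,0],
])

```text
time_s: 20.45
tcp_pos: [570.6, 123.9, 182.2]
tool_rot: [0.774, 0.633, -0.0, -0.0]
force: [-3.3, -0.7, 6.3]
width: 27.9
```

Call:
jog_arm([
  [0,0,0.06,0,0,0,0],
  [0,0,0.07,0,0,0,0],
  [0,0,0.07,0,0,0,0],
  [0,0,0.07,0,0,0,0],
])

```text
time_s: 20.85
tcp_pos: [571.1, 123.8, 182.1]
tool_rot: [0.774, 0.633, 0.001, -0.001]
force: [-5.3, -0.8, 12.6]
width: 27.7
```

```bash
python3 -c "
from h import *
where()"
```

```text
bin-frame -0.7 -19.8 sole z 52.0 F [-5.3 -0.8 12.6]
```

Call:
jog_arm([
  [0,0,-0.4,0,0,0,0],
  [0,0,-0.8,0,0,0,0],
  [0,0,-0.8,0,0,0,0],
  [0,0,-0.4,0,0,0,0],
  [0,0,0,0,0,0,0],
  [0,0,0,0,0,0,0],
])

```text
time_s: 21.45
tcp_pos: [570.7, 123.2, 281.4]
tool_rot: [0.774, 0.633, 0.001, -0.001]
force: [-0.4, 0.2, -2.9]
width: 27.7
```

```bash
cat > lv.py <<'E'
from h import *
where()
for n in('side','scene'):
    im,d,K,D,W=grab(n);cv2.imwrite(f'pics/{n}{int(readout.read_state()["time_s"]*100)}.png',cv2.resize(im[170:270,200:350],None,fx=5,fy=5))
    P=cloud(d,K,D,W);e=P[...,:2]-o;bx=e@ux;by=e@uy;z=P[...,2]
    # shift calibration: bias about +-1.5mm ; use inner windows
    for nm,cx,cy in [('L1red',26,20),('L2yel',0,20),('L3grn',-26,20),('R1ora',26,-20),('R2blu',0,-20),('R3whi',-26,-20)]:
        m=(abs(bx-cx)<9)&(abs(by-cy)<13)&(z>40)&(z<75)
        if m.sum()<6: print(n,nm,'few',m.sum());continue
        A=np.c_[bx[m]-cx,by[m]-cy,np.ones(m.sum())];c=np.linalg.lstsq(A,z[m],rcond=None)[0]
        print(n,nm,m.sum(),'z',round(np.median(z[m]),1),'slope',c[:2].round(3))
E
python3 lv.py; ls -t pics|head -2
```

```text
bin-frame -1.0 -20.4 sole z 151.3 F [-0.4  0.2 -2.9]
side L1red 81 z 50.7 slope [-0.001  0.001]
side L2yel 84 z 50.7 slope [0.034 0.005]
side L3grn 83 z 50.8 slope [-0.024 -0.006]
side R1ora 82 z 50.8 slope [ 0.013 -0.018]
side R2blu 75 z 50.7 slope [0.011 0.016]
side R3whi 72 z 50.8 slope [-0.023  0.003]
scene L1red 62 z 51.6 slope [0.001 0.017]
scene L2yel 62 z 51.7 slope [ 0.017 -0.011]
scene L3grn 63 z 51.7 slope [0.022 0.007]
scene R1ora 59 z 51.7 slope [-0.027 -0.009]
scene R2blu 64 z 51.9 slope [0.004 0.001]
scene R3whi 69 z 51.8 slope [ 0.003 -0.01 ]
scene2155.png
side2150.png
```

All six are level within 0.2 mm and slopes are in the noise. One more steady push on the middle to be sure of the "pressed home while level" step.

Call:
jog_arm([
  [0,0,0.6,0,0,0,0],
  [0,0,0.7,0,0,0,0],
  [0,0,0.5,0,0,0,0],
  [0,0,0.1,0,0,0,0],
  [0,0,0,0,0,0,0],
  [0,0,0,0,0,0,0],
  [0,0,0,0,0,0,0],
])

```text
time_s: 22.25
tcp_pos: [568.2, 122.8, 197.4]
tool_rot: [0.774, 0.633, -0.003, -0.003]
force: [0.6, 0.3, -2.6]
width: 27.9
```

```bash
python3 -c "
from h import *
pb(0,-20,190,1);where()"
```

```text
t 22.25 tcp [568.2 122.8 197.4] yaw 78.48 tilt [-0.008 -0.    -1.   ] F [ 0.6  0.3 -2.6] w 27.9
[0.03, 0.09, 0.18] [-0.47, 0.11, -0.02]
bin-frame -3.4 -21.3 sole z 67.3 F [ 0.6  0.3 -2.6]
```

Call:
jog_arm([
  [0.03,0.09,0.1,-0.4,0.1,0,0],
  [0,0,0.1,0,0,0,0],
  [0,0,0.04,0,0,0,0],
  [0,0,0.04,0,0,0,0],
  [0,0,0.04,0,0,0,0],
])

```text
time_s: 22.75
tcp_pos: [573.9, 123.7, 186.6]
tool_rot: [0.774, 0.633, 0.002, 0.001]
force: [0.1, -0.0, -2.7]
width: 27.6
```

Call:
jog_arm([
  [0,0,0.04,0,0,0,0],
  [0,0,0.04,0,0,0,0],
])

```text
time_s: 22.95
tcp_pos: [573.9, 123.7, 183.1]
tool_rot: [0.774, 0.633, 0.002, 0.001]
force: [-0.8, 0.2, -2.4]
width: 27.8
```

```bash
python3 -c "
from h import *
pb(0,-20,190,1);where()"
```

```text
t 22.95 tcp [573.9 123.7 183.1] yaw 78.49 tilt [ 0.005  0.002 -1.   ] F [-0.8  0.2 -2.4] w 27.8
[-0.02, -0.05, -0.17] [0.24, -0.15, -0.01]
bin-frame 2.1 -19.3 sole z 53.0 F [-0.8  0.2 -2.4]
```

Call:
jog_arm([
  [0,0,0.04,0,0,0,0],
  [0,0,0.05,0,0,0,0],
])

```text
time_s: 23.15
tcp_pos: [574.2, 123.6, 182.1]
tool_rot: [0.774, 0.633, 0.003, 0.001]
force: [-3.9, -0.6, 14.0]
width: 27.8
```

Call:
jog_arm([
  [0,0,0.07,0,0,0,0],
  [0,0,0.08,0,0,0,0],
])

```text
time_s: 23.35
tcp_pos: [574.3, 123.6, 182.1]
tool_rot: [0.775, 0.633, 0.003, 0.0]
force: [-7.1, -2.0, 16.9]
width: 27.8
```

Call:
jog_arm([
  [0,0,0.09,0,0,0,0],
  [0,0,0.09,0,0,0,0],
  [0,0,0.09,0,0,0,0],
])

```text
time_s: 23.65
tcp_pos: [574.5, 123.3, 182.1]
tool_rot: [0.775, 0.632, 0.004, -0.0]
force: [-7.2, -1.4, 16.4]
width: 28.0
```

Call:
jog_arm([
  [0,0,0.09,0,0,0,0],
  [0,0,0.09,0,0,0,0],
  [0,0,0.09,0,0,0,0],
])

```text
time_s: 23.95
tcp_pos: [574.7, 123.1, 182.2]
tool_rot: [0.775, 0.632, 0.005, -0.001]
force: [-7.0, -2.6, 17.4]
width: 27.8
```

Held ~19 N for 0.6 s. Lift and go to the tray centre (~541.6, −40).

Call:
jog_arm([
  [0,0,-0.4,0,0,0,0],
  [0,0,-0.7,0,0,0,0],
  [0,0,-0.4,0,0,0,0],
  [0,0,0,0,0,0,0],
  [0,0,0,0,0,0,0],
])

```text
time_s: 24.45
tcp_pos: [573.9, 122.5, 244.5]
tool_rot: [0.775, 0.632, 0.005, -0.001]
force: [0.6, -0.8, -3.1]
width: 28.0
```

```bash
python3 lv.py; python3 -c "
from h import *
plan(541.6,-40,235,80,6)"
```

```text
bin-frame 2.4 -20.5 sole z 114.4 F [ 0.6 -0.8 -3.1]
side L1red 80 z 50.5 slope [0.002 0.014]
side L2yel 84 z 50.7 slope [-0.012  0.015]
side L3grn 81 z 50.8 slope [-0.015 -0.011]
side R1ora 77 z 50.8 slope [ 0.015 -0.013]
side R2blu 77 z 50.6 slope [-0.007 -0.002]
side R3whi 75 z 50.6 slope [-0.017 -0.035]
scene L1red 60 z 51.6 slope [-0.03  -0.005]
scene L2yel 62 z 51.7 slope [-0.023  0.007]
scene L3grn 62 z 51.6 slope [ 0.002 -0.005]
scene R1ora 58 z 51.7 slope [-0.013 -0.008]
scene R2blu 65 z 51.8 slope [ 0.04  -0.001]
scene R3whi 72 z 51.6 slope [-0.019 -0.005]
t 24.55 tcp [573.7 122.4 244. ] yaw 78.44 tilt [ 0.006  0.007 -1.   ] F [ 1.1  0.  -2.9] w 27.6
[-0.69, 0.0, 0.03] [0.04, -0.08, -0.26]
[-0.69, 0.0, 0.03] [0.04, -0.08, -0.26]
[-0.69, -0.0, 0.03] [0.04, -0.08, -0.26]
[-0.69, -0.01, 0.03] [0.04, -0.08, -0.26]
[-0.69, -0.01, 0.04] [0.04, -0.08, -0.26]
[-0.69, -0.01, 0.04] [0.04, -0.08, -0.26]
```

Call:
jog_arm([
  [-0.4,0,0,0,-0.1,-0.3,0],
  [-0.7,0,0,0,-0.1,-0.3,0],
  [-0.7,0,0,0,-0.1,-0.3,0],
  [-0.7,0,0,0,-0.1,-0.3,0],
  [-0.7,0,0,0,0,-0.3,0],
  [-0.5,0,0,0,0,0,0],
  [-0.2,0,0,0,0,0,0],
  [0,0,0,0,0,0,0],
  [0,0,0,0,0,0,0],
  [0,0,0,0,0,0,0],
  [0,0,0,0,0,0,0],
])

```text
time_s: 25.65
tcp_pos: [537.2, -41.5, 234.2]
tool_rot: [0.765, 0.644, -0.006, -0.002]
force: [0.2, 0.3, -2.8]
width: 27.5
```

```bash
python3 -c "
from h import *
plan(541.6,-40,160,80,4)"
```

```text
t 25.65 tcp [537.2 -41.5 234.2] yaw 80.12 tilt [-0.012 -0.004 -1.   ] F [ 0.2  0.3 -2.8] w 27.5
[0.02, 0.03, 0.46] [-0.16, 0.08, 0.03]
[0.02, 0.03, 0.46] [-0.16, 0.08, 0.03]
[0.02, 0.03, 0.46] [-0.16, 0.08, 0.03]
[0.01, 0.03, 0.46] [-0.16, 0.08, 0.03]
```

Call:
jog_arm([
  [0.02,0.05,0.4,-0.3,0.2,0,0],
  [0.02,0.03,0.5,-0.3,0.1,0,0],
  [0,0,0.4,0,0,0,0],
  [0,0,0.2,0,0,0,0],
  [0,0,0,0,0,0,0],
  [0,0,0,0,0,0,0],
  [0,0,0,0,0,0,0],
])

```text
time_s: 26.35
tcp_pos: [543.1, -33.8, 174.1]
tool_rot: [0.762, 0.648, 0.002, 0.001]
force: [-0.5, -0.6, -1.8]
width: 27.7
```

```bash
python3 -c "
from h import *
plan(541.6,-40,132.1,80,1)
im,d,K,D,W=grab('scene');cv2.imwrite('pics/tr1.png',cv2.resize(im[140:340,250:500],None,fx=3,fy=3))"
```

```text
t 26.35 tcp [543.1 -33.8 174.1] yaw 80.73 tilt [ 0.004  0.002 -1.   ] F [-0.5 -0.6 -1.8] w 27.7
[-0.16, -0.02, 1.05] [0.19, -0.12, 0.73]
```

View pics/tr1.png

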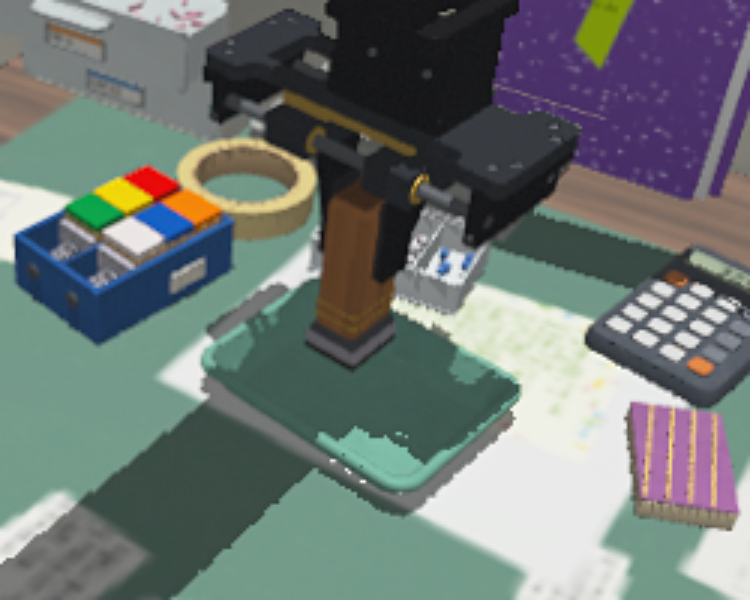

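The tamper hangs over the tray (sole at (350,345), about 40 mm above its floor); blanks look level. Lowering.

Call:
jog_arm([
  [-0.08,0,0.3,0.2,-0.1,0.4,0],
  [-0.05,0,0.3,0,0,0.2,0],
  [0,0,0.12,0,0,0,0],
  [0,0,0.06,0,0,0,0],
  [0,0,0,0,0,0,0],
  [0,0,0,0,0,0,0],
])

```text
time_s: 27.0
tcp_pos: [542.8, -39.9, 141.0]
tool_rot: [0.766, 0.643, 0.001, 0.0]
force: [-0.1, 0.3, -2.8]
width: 27.9
```

```bash
python3 -c "
from h import *
plan(541.6,-40,132.1,80,1)"
```

```text
t 27.0 tcp [542.8 -39.9 141. ] yaw 80.02 tilt [ 0.001  0.    -1.   ] F [-0.1  0.3 -2.8] w 27.9
[-0.01, -0.03, 0.22] [0.07, -0.03, 0.02]
```

Call:
jog_arm([
  [0,0,0.08,0,0,0,0],
  [0,0,0.06,0,0,0,0],
  [0,0,0.04,0,0,0,0],
])

```text
time_s: 27.3
tcp_pos: [543.5, -39.7, 134.1]
tool_rot: [0.766, 0.643, 0.001, 0.001]
force: [-0.6, 0.3, -2.2]
width: 27.5
```

Call:
jog_arm([
  [0,0,0.04,0,0,0,0],
  [0,0,0.03,0,0,0,0],
  [0,0,0.03,0,0,0,0],
])

```text
time_s: 27.6
tcp_pos: [543.8, -39.8, 132.0]
tool_rot: [0.766, 0.643, 0.002, 0.001]
force: [-4.5, 0.6, 9.3]
width: 27.7
```

Standing on the tray floor (TCP 132.0 as expected). Relax and open.

Call:
jog_arm([
  [0,0,0,0,0,0,0],
  [0,0,0,0,0,0,0],
  [0,0,0,0,0,0,40],
  [0,0,0,0,0,0,60],
  [0,0,0,0,0,0,100],
  [0,0,0,0,0,0,100],
  [0,0,0,0,0,0,100],
  [0,0,0,0,0,0,100],
  [0,0,0,0,0,0,100],
  [0,0,0,0,0,0,100],
])

```text
time_s: 28.6
tcp_pos: [545.3, -39.8, 133.2]
tool_rot: [0.766, 0.643, 0.003, 0.002]
force: [0.9, 0.2, -1.0]
width: 81.9
```

```bash
python3 -c "
from h import *
plan(541.6,-40,240,80,4)"
```

```text
t 28.6 tcp [545.3 -39.8 133.2] yaw 80.04 tilt [ 0.007  0.001 -1.   ] F [ 0.9  0.2 -1. ] w 81.9
[-0.0, -0.02, -0.67] [0.1, -0.03, 0.01]
[-0.0, -0.02, -0.67] [0.1, -0.03, 0.01]
[-0.0, -0.02, -0.67] [0.1, -0.03, 0.01]
[-0.0, -0.02, -0.67] [0.1, -0.03, 0.01]
```

Call:
jog_arm([
  [0,0,-0.2,0,0,0,100],
  [0,0,-0.6,0,0,0,100],
  [0,0,-0.8,0,0,0,100],
  [0,0,-0.8,0,0,0,100],
  [0,0,-0.8,0,0,0,100],
  [0,0,-0.6,0,0,0,100],
  [0,0,0,0,0,0,100],
  [0,0,0,0,0,0,100],
  [0,0,0,0,0,0,100],
])

```text
time_s: 29.5
tcp_pos: [543.2, -40.4, 293.7]
tool_rot: [0.766, 0.643, 0.003, 0.002]
force: [0.7, 0.3, -1.6]
width: 87.2
```

```bash
python3 lv.py
python3 - <<'E'
from h import *
for n in('side','scene'):
    im,d,K,D,W=grab(n);cv2.imwrite(f'pics/{n}_end.png',im);P=cloud(d,K,D,W)
    for lo,hi in((102,120),(60,100)):
        m=(abs(P[...,0]-543)<50)&(abs(P[...,1]+40)<50)&(P[...,2]>lo)&(P[...,2]<hi);p=P[m]
        r=cv2.minAreaRect(p[:,:2].astype(np.float32));print(n,m.sum(),r,np.percentile(p[:,2],[5,50,95]).round(1))
E
```

```text
bin-frame 4.7 -186.2 sole z 163.6 F [ 0.7  0.3 -1.6]
side L1red 82 z 50.7 slope [ 0.027 -0.012]
side L2yel 82 z 50.7 slope [0.004 0.007]
side L3grn 82 z 50.8 slope [-0.002  0.01 ]
side R1ora 73 z 50.8 slope [-0.016  0.007]
side R2blu 75 z 50.7 slope [-0.016 -0.006]
side R3whi 73 z 50.8 slope [-0.004  0.   ]
scene L1red 57 z 51.5 slope [ 0.01  -0.021]
scene L2yel 62 z 51.6 slope [ 0.032 -0.003]
scene L3grn 63 z 51.6 slope [-0.019  0.021]
scene R1ora 64 z 52.0 slope [0.022 0.007]
scene R2blu 64 z 51.9 slope [-0.01  -0.027]
scene R3whi 63 z 51.4 slope [-0.049 -0.011]
side 162 ((544.3132934570312, -35.831787109375), (38.7366828918457, 29.97767448425293), 0.3557768762111664) [103.1 107.9 111.6]
side 373 ((540.5458374023438, -26.811302185058594), (45.08646774291992, 24.377939224243164), 18.754913330078125) [62.3 80.4 98.4]
scene 272 ((540.8006591796875, -39.875892639160156), (25.908390045166016, 40.20817565917969), 79.48091888427734) [103.4 109.7 112.4]
scene 449 ((535.9393920898438, -46.25864791870117), (22.889511108398438, 46.599761962890625), 47.71637725830078) [61.7 80.6 98. ]
```

View pics/scene_end.png

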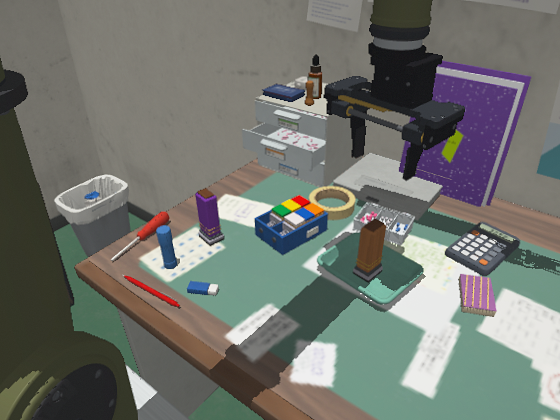

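View pics/side_end.png

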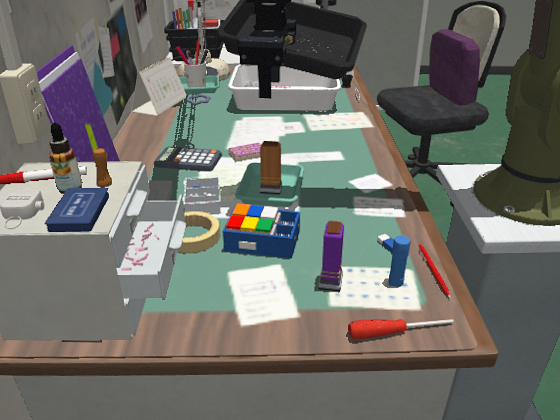

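The tamper stands upright in the tray at scene (372,250) / side (270,168), the gripper is clear above it, the blanks are level and the other things unmoved. Handing in.

```bash
python3 -c "
from h import *
print(bot.finish_job())"
```

```text
the job is handed in; nothing more can be done
None
```

The job is handed in after about 29.5 s. All six blanks sit home and level, and the tamper stands upright in the mint tray. No verdict is reported, so this rests on my own checks.

- **Tamper:** I took the brown one and left the purple look-alike alone.
- **Pressing:** I pressed each blank until it stopped hard. All six stopped at the same height, with the sole 52 mm above the desk, which puts the bin floor at about 12 mm. I then pressed the middle of the right row once more at about 19 N for 0.6 s, with all six already level.
- **Force:** The highest reading I saw was about 21 N at the wrist, or roughly 24 N of push. The force only shows at the end of each move, so brief peaks in between were not seen.
- **Level check:** At the end the side camera put all six tops within 0.1 mm of each other. The scene camera put them within about 0.6 mm. The two cameras differ by about 1 mm in absolute height, which is within their calibration.
- **Placing:** The tamper's axis measured within about 5 mm of the tray's middle. The gripper was open and clear above it. By eye, the tape, parts box, eraser and glue stick had not moved.

No check failed.

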